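# Check the flap and sprung hatch of a compass test housing

## Robot

A 6-joint arm with a two-finger parallel gripper is mounted at the origin on the work surface. World frame = base frame: x ahead of the robot, y to its left, z up, the work surface at z = 0. Lengths are in m, angles in rad, forces in N, time in s.
With the tool pointing down it reaches from about 0.275 to 0.75 m from the base axis. Payload 10.2 kg.
Tool frame: the origin (TCP) lies on the centre line of the jaws, within the pads' length; the fingertips stand 25 mm ahead of it and the grasp point (between the pads) lies 6 mm ahead of it; z points along the fingers, y is the direction in which the jaws open and shut (so a half turn about z gives the same grasp; the last joint's range is limited). The gripper opens to 85 mm and grips with 20 to 120 N. Pads are 22 mm wide; open, the fingers measure 114 mm over their backs; the gripper's body (76 mm by 85 mm) begins 54 mm behind the grasp point. The pads swing forward as they close: fully open they stand 13 mm farther back than shut.
Start: joints at [0.968, 0.313, 1.498, -0, 1.331, -0.223], TCP at [0.195, 0.488, 0.256] pointing down, gripper open.
Joint ranges: [-2.94, 2.94], [-0.97, 2.17], [0.19, 2.56], [-1.23, 4.37], [0.02, 3.11], [-2.88, 2.88]. Speed limits (rad/s): [2.39, 2.39, 3.01, 3.14, 3.14, 3.14].

## Interface

Orientations are given as a rotation vector (axis times angle).
In Python, from rig import bot gives the robot as it stands. The module is installed in compiled form; this text tells all that it offers.
- The arm moves only by the tool apply_moves, never from a script. Its argument "commands" is a list of rows, each a list of 4 numbers: the shift along the tool's x, y, z in cm, then the turn about the tool's z in degrees. A call has 1 to 20 rows; each row shifts and turns the commanded pose from where the row before left it, along the tool's axes as they then stand; what a row does not reach is not made up. A row lasts 1/8 s, in which the tool goes at most 62.5 mm and 10.7 degrees, less where a joint would pass 70% of its speed; a pose out of reach is approached as far as the arm can. A call with a gripper value outside its range is refused whole. "fingers" is the closure in counts, from 0 (fully open) to 255 (shut), set as the call begins (left out, the last holds). The fingers move at their own pace and stop on an object; "newtons" is the grip in N (left out, the last holds). Time passes only in rows, so rows that do not move let the fingers close. It gives the time, the measured TCP pose, the force and the opening at its end, in the units of the state.
- bot.sense(): the state, without advancing time (a new reading comes with each control period).
- bot.camera(name): name is "side" or "top" or "wrist"; returns a dict with "color" (384x512x3 uint8, red, green, blue), "K" (3x3 intrinsics, pixels), "world_to_cam" (4x4, takes a point from world to camera coordinates). Camera axes: x right, y up, looking along -z (the intrinsics and any distortion apply to the point x, -y, -z); pixel columns grow to the right and rows downward; lengths in m; the calibration is good to about 2 mm. A picture is of the moment at which its call begins. There is no depth.
- bot.close_job(): hands the job in, once; it reports no verdict.
Trained networks look in a picture, given as the dict that the camera call returned (one of the last four; its "shot" number tells which), for a name from the list of things; names that differ only in an ending like _2 or _b are one class to them, and where a whole thing is asked for, a point or a joint stands for the part that bears it (a point fixed in the world has none). Each returns a list of dicts, best first, with "conf" (0 to 1); they miss things now and then, are a little off and sometimes report something else, mostly with a low value. They report only what shows in the picture. A call takes as long as a camera call.
- bot.trace(picture, target): "region" (384x512 bool, what is visible of it) and "uv" ([column, row] in pixels, amid what is visible of it).
- bot.mark_of(picture, target): "uv" ([column, row] in pixels: a listed point, or the origin of a listed thing).
The state is a dict: "clock": time; "joints": joint angles; "dq": joint speeds; "joint_torque": joint torques, N m; "tool_pos": TCP position; "tcp_rot": TCP orientation; "contact_force": force on the tool from outside, world axes, zero at the start; "moment": the same for the moment, N m; "width": finger opening in m.
Only numpy, scipy, OpenCV 4.12 (cv2) and the standard library are available. Lean on these libraries where they do the work, as an engineer would, in place of code of your own. Each camera call takes 0.05 s, during which the arm holds its last target.

## Task

The compass test housing has just had its hinges refitted and its covers need trying: pull the front flap down to its stop and push it back up fully shut, then raise the sprung top hatch well past its balance point and bring it back to just below it (about 50 degrees open; it balances at 60). Finish while still holding the hatch steady there with the gripper, because it would fall shut if let go, and leave the other things on the bench where they are.

Things in the scene. Friction and masses are not known exactly. Their poses are not given: they have to be found in the camera images.
- housing: gray steel box, 170 mm deep (its x), 300 mm wide (its y), 130 mm high, fixed to the bench; holds a brass compass bowl. Origin at the centre of its underside; its x axis points away from the robot side (front face with the flap at x = -85 mm), y to the left seen from the robot, z up. The flap is on the front, the hatch is the top.
- hatch (a joint): opening angle of the sprung top hatch, rad: 0 shut (level), grows as the front edge rises, stop at 1.5. Gray plate 170 x 300 x 6 mm hinged on the housing's far top edge (130 mm above the bench), with nothing latching it. Weight and spring balance at 1.05 rad (60 degrees): below that it falls shut, above it the spring carries it up to the stop. Nearly free hinge; less than 4 N at the bar moves it.
- hatch_bar (a point): middle of the hatch's grab bar: round steel bar 10 mm thick, 90 mm long, along the housing's y, on two end posts, its axis 35 mm above the plate's top face, 8 mm behind the plate's front edge and 70 mm left of the housing's middle. Shut: at x -77, y +70, z 171 mm in the housing frame.
- hatch_hinge (a point): point on the hatch's hinge axis level with the bar's middle: x +85, y +70, z 130 mm in the housing frame. The axis runs along the housing's y; the bar's middle moves on a circle of radius 167 mm about this point.
- flap (a joint): opening angle of the front flap, rad: 0 shut (upright against the front), grows as its top comes down towards the robot, stop at 1.0. May start a little open. Aluminium panel 260 mm wide, 60 mm high, 6 mm thick, hinged along its lower edge 45 mm above the bench; friction keeps it where it is left, up to about 4 N at its bar moves it.
- flap_bar (a point): middle of the flap's pull bar: round steel bar 10 mm thick, 80 mm long, along the housing's y, on two slanted end posts; 38 mm in front of the housing's front face. When shut: x -123, y -70, z 113 mm in the housing frame (70 mm right of the middle); the top of the hatch is 136 mm up, so it is easiest taken from above with the gripper leaning back to the robot.
- flap_hinge (a point): point on the flap's hinge axis level with its bar's middle: x -89, y -70, z 45 mm in the housing frame. The bar's middle moves on a circle of radius 76 mm about this point.
- compass_bowl: loose brass compass bowl, 112 mm across, 70 mm high; origin at the centre of its underside. Leave alone.
- lubber_ring: loose blue enamel ring, 100 mm outside, 80 mm inside, 14 mm high; origin at the centre of its underside. Leave alone.
- magnet: loose chromed heeling magnet, rod 18 mm thick, 120 mm long, lying along its x; origin at the middle of its underside. Leave alone.

How it is judged:
On the way, in this order (a step that is already met when the one before it is completed fails the run):
1. the front flap is pulled down to its stop (value of joint flap above 0.85 rad), for 0.1 s.
2. the front flap is pushed back up shut (value of joint flap below 0.08 rad and value of joint hatch below 0.3 rad), for 0.2 s.
3. the hatch is raised past its balance point (value of joint hatch above 1.1 rad), for 0.1 s.
At the end, for the whole second after the job is handed in: The flap is shut (under 0.1 rad) and the hatch is held still by the fingers (over 0.15 N on it, under 0.05 rad/s) between 0.75 and 1.01 rad, just below its balance point of 1.05 rad (value of joint hatch between 0.75 and 1.01 rad and velocity of joint hatch between -0.05 and 0.05 rad/s and value of joint flap below 0.1 rad and contact force between the fingers and hatch above 0.15 N); the arm keeps its last pose, push and grip.
It fails at once if a bystander on the bench is pushed more than 30 mm (distance of any of compass_bowl, lubber_ring, magnet from where it was at the start of the episode above 0.03 m).
It also fails if it takes over 48 s, if anything falls off the work surface, if the arm or the gripper's body presses on something with over 40 N, if the wrist force passes 120 N, or if a joint passes its speed limit or range.

## Working session

There is one attempt and no reset: what is moved stays moved. The work goes in short steps, Python scripts to look and compute and a tool call to move; the robot and the scene stay as the last step left them, time stands still between calls to the robot, and variables do not carry over. Pictures are saved under pics/ and viewed, and the job is handed in when it is done.

Besides the shell and the picture viewer there is one more tool, called after "Call:" by a JSON object that holds its "op" and its "data". apply_moves: Moves the arm, as the interface text tells. Its arguments: {"type":"object","properties":{"commands":{"type":"array"},"fingers":{"type":"number"},"newtons":{"type":"number"}},"required":["commands"]}

```bash
mkdir -p pics; python3 - <<'E'
from rig import bot
import cv2,pickle
s=bot.sense();print(s)
for n in ["side","top"]:
    p=bot.camera(n);cv2.imwrite(f"pics/{n}0.png",p["color"][:,:,::-1])
    print(n,p["K"].tolist(),p["world_to_cam"].round(4).tolist(),[k for k in p])
    pts={}
    for t in ["housing","hatch_bar","hatch_hinge","flap_bar","flap_hinge","compass_bowl","lubber_ring","magnet"]:
        r=bot.mark_of(p,t);print(t,[(x["uv"],round(x["conf"],2)) for x in r][:3]);pts[t]=[(x["uv"],x["conf"]) for x in r]
    pickle.dump((p,pts),open(f"{n}0.pkl","wb"))
E
```

```text
{'clock': 0.0, 'joints': array([ 9.67615629e-01,  3.13443265e-01,  1.49847585e+00,  6.79932859e-06,
        1.33097316e+00, -2.23400226e-01]), 'dq': array([ 0.00051067,  0.00046958,  0.00027282,  0.00014828,  0.00099518,
       -0.0011449 ]), 'joint_torque': array([-8.40213324e-04, -4.12272871e+01, -2.59732229e+01, -2.58801983e-04,
        4.28233747e-03,  2.04252564e-05]), 'tool_pos': array([0.19450055, 0.48739081, 0.2557239 ]), 'tcp_rot': array([-5.92881816e-01, -3.08460285e+00,  1.86508532e-03]), 'contact_force': array([-1.25518872,  0.15909929,  1.03750783]), 'moment': array([ 0.00803859,  0.03089915, -0.00258873]), 'width': 0.0852562283098617}
side [[359.9236185730049, 0.0, 256.18729440825456], [0.0, 359.9236185730049, 189.5974026905685], [0.0, 0.0, 1.0]] [[0.9409, -0.3384, -0.0141, -0.5543], [0.2268, 0.5986, 0.7683, -0.2519], [-0.2515, -0.7261, 0.6399, -0.8545], [0.0, 0.0, 0.0, 1.0]] ['color', 'K', 'world_to_cam', 'shot']
housing []
hatch_bar [([232.2, 174.2], 0.95)]
hatch_hinge [([283.1, 168.8], 0.62), ([209.8, 181.0], 0.5)]
flap_bar [([239.3, 235.8], 0.92)]
flap_hinge [([257.6, 244.2], 0.92)]
compass_bowl [([210.6, 180.3], 0.56)]
lubber_ring [([306.4, 316.5], 0.98)]
magnet [([335.8, 294.3], 0.85)]
top [[425.17484549335205, 0.0, 256.7260591827115], [0.0, 425.17484549335205, 181.4219411151278], [0.0, 0.0, 1.0]] [[0.0241, -0.9997, 0.0055, -0.0045], [0.9979, 0.0244, 0.0602, -0.5982], [-0.0603, 0.004, 0.9982, -1.1505], [0.0, 0.0, 0.0, 1.0]] ['color', 'K', 'world_to_cam', 'shot']
housing [([261.3, 165.9], 0.91)]
hatch_bar [([239.2, 196.2], 0.65), ([358.4, 183.8], 0.39)]
hatch_hinge [([227.7, 137.1], 0.6)]
flap_bar [([298.7, 213.5], 0.79)]
flap_hinge [([291.3, 196.3], 0.93)]
compass_bowl [([167.5, 206.4], 0.9)]
lubber_ring [([361.1, 184.2], 0.77), ([240.1, 200.4], 0.34)]
magnet [([350.1, 149.0], 0.8)]
```

View pics/side0.png

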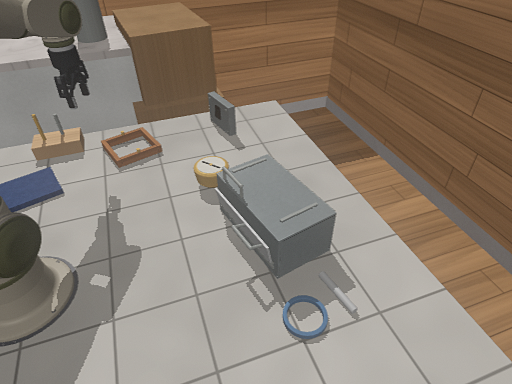

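View pics/top0.png

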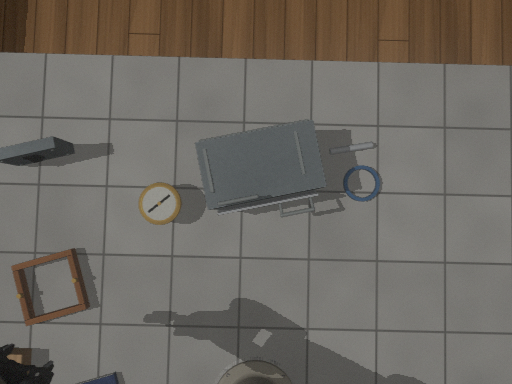

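```bash
cat > h.py <<'E'
import numpy as np,cv2,pickle
from scipy.optimize import least_squares
from scipy.spatial.transform import Rotation as R
def proj(p,X):
    X=np.atleast_2d(X);c=X@p["world_to_cam"][:3,:3].T+p["world_to_cam"][:3,3]
    q=np.c_[c[:,0],-c[:,1],-c[:,2]]@p["K"].T
    return q[:,:2]/q[:,2:]
def pts(fl,ha=0.):
    hb=np.array([85-162*np.cos(ha)-41*np.sin(ha)*1,70,130+41*np.cos(ha)*1+162*np.sin(ha)])/1e3
    # hatch rot: bar rel hinge (-162,41); front edge rises
    hb[0]=.085+(-.162*np.cos(ha)+.041*np.sin(ha))
    a=np.arctan2(.068,-.034)+fl
    fb=np.array([-.089+.076*np.cos(a),-.07,.045+.076*np.sin(a)])
    return dict(housing=np.zeros(3),hatch_bar=hb,hatch_hinge=np.array([.085,.07,.13]),flap_bar=fb,flap_hinge=np.array([-.089,-.07,.045]))
def w(pose,X):
    x,y,t=pose[:3];c,s=np.cos(t),np.sin(t)
    X=np.atleast_2d(X);return np.c_[x+c*X[:,0]-s*X[:,1],y+s*X[:,0]+c*X[:,1],X[:,2]]
E
python3 - <<'E'
from h import *
ps=[pickle.load(open(f"{n}0.pkl","rb")) for n in ("side","top")]
use={0:["hatch_bar","hatch_hinge","flap_bar","flap_hinge"],1:["housing","hatch_bar","hatch_hinge","flap_bar","flap_hinge"]}
def f(v,d=False):
    P=pts(v[3]);r=[]
    for i,(p,m) in enumerate(ps):
        for n in use[i]:
            e=proj(p,w(v,P[n]))[0]-np.array(m[n][0][0]);r.append(e)
            if d:print(i,n,e.round(1))
    return np.ravel(r)
s=least_squares(f,[.6,0,.15,.1],loss="soft_l1")
print(s.x.round(4),s.cost);f(s.x,1)
P=pts(s.x[3])
for n in P:print(n,w(s.x,P[n]).round(4))
np.save("pose0.npy",s.x)
for (p,m),n in zip(ps,("side","top")):
    im=p["color"][:,:,::-1].copy();im=cv2.resize(im,None,fx=3,fy=3,interpolation=cv2.INTER_CUBIC)
    c=[]
    for z in(0,.136):
        q=proj(p,w(s.x,[[a,b,z] for a,b in((-.085,-.15),(.085,-.15),(.085,.15),(-.085,.15))]))
        cv2.polylines(im,[np.int32(q*3+1)],True,(0,0,255),1)
    for k in P:
        q=proj(p,w(s.x,P[k]))[0]*3+1;cv2.circle(im,tuple(np.int32(q).tolist()),4,(0,255,0),1)
    for k,dy in(("hatch_bar",.045),("flap_bar",.04)):
        q=proj(p,w(s.x,[P[k]+[0,dy,0],P[k]-[0,dy,0]]))*3+1;cv2.line(im,tuple(np.int32(q[0]).tolist()),tuple(np.int32(q[1]).tolist()),(255,0,255),1)
    c0=(np.array([270,205]) if n=="side" else np.array([270,175]))*3
    cv2.imwrite(f"pics/{n}0z.png",im[c0[1]-250:c0[1]+250,c0[0]-300:c0[0]+300])
E
```

```text
[6.352e-01 6.000e-04 1.957e-01 2.082e-01] 9.76533771071263
0 hatch_bar [0.1 1.4]
0 hatch_hinge [ 0.9 -0.3]
0 flap_bar [0.3 1.1]
0 flap_hinge [-0.5  1.5]
1 housing [-0.9  2.8]
1 hatch_bar [-1.2  2.7]
1 hatch_hinge [ 0.  -1.7]
1 flap_bar [-1.3 -0.4]
1 flap_hinge [ 0.7 -1. ]
housing [[6.352e-01 6.000e-04 0.000e+00]]
hatch_bar [[0.546  0.0543 0.171 ]]
hatch_hinge [[0.705  0.0858 0.13  ]]
flap_bar [[ 0.5151 -0.0945  0.1045]]
flap_hinge [[ 0.5615 -0.0853  0.045 ]]
```

View pics/side0z.png

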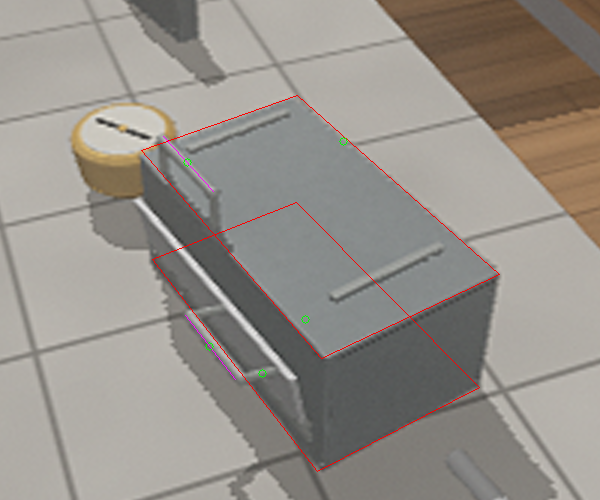

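View pics/top0z.png

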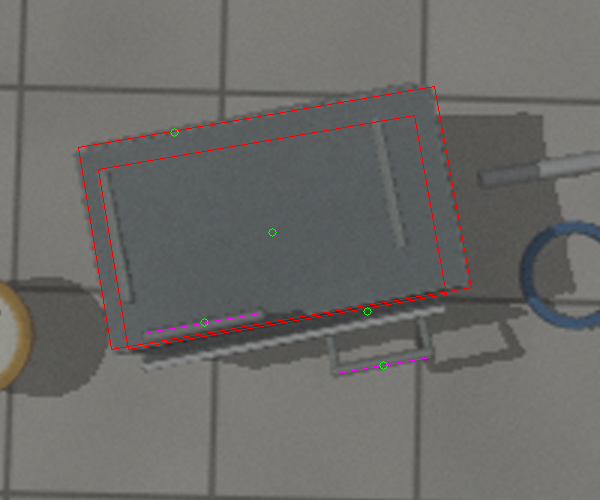

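```bash
cat >> h.py <<'E'
def st():
    from rig import bot
    s=bot.sense();M=R.from_rotvec(s["tcp_rot"]).as_matrix();return s,M
def hpt(pose,name,val):
    P=pts(val if name=="flap_bar" else 0,val if name=="hatch_bar" else 0)
    return w(pose,P[name])[0]
E
python3 - <<'E'
from h import *
s,M=st();v=np.load("pose0.npy");print(M.round(3),v)
h=np.array([np.cos(v[2]),np.sin(v[2]),0]);l=M.T@h
print("turn deg to align tool y:",np.degrees(np.arctan2(-l[0],l[1])))
t=hpt(v,"flap_bar",v[3])+[0,0,.014+.10]
t[:2]-=.004*h[:2]
print("tool delta cm",M.T@(t-s["tool_pos"])*100,t)
E
```

```text
[[-0.929  0.371  0.   ]
 [ 0.371  0.929  0.   ]
 [-0.     0.    -1.   ]] [6.35185466e-01 6.24076772e-04 1.95686444e-01 2.08186507e-01]
turn deg to align tool y: 57.026480138033406
tool delta cm [-51.0067458  -42.40176686   3.78160289] [ 0.51116993 -0.09532065  0.21848379]
```

Call:
{"op": "apply_moves", "data": {"commands": [[-3.64,-3.03,0,0],[-3.64,-3.03,0,0],[-3.64,-3.03,0,0],[-3.64,-3.03,0,0],[-3.64,-3.03,0,0],[-3.64,-3.03,0,0],[-3.64,-3.03,0,0],[-3.64,-3.03,0,0],[-3.64,-3.03,0,0],[-3.64,-3.03,0,0],[-3.64,-3.03,0,0],[-3.64,-3.03,0,0],[-3.64,-3.03,0,0],[-3.64,-3.03,0,0],[0,0,0,9.5],[0,0,0,9.5],[0,0,0,9.5],[0,0,0,9.5],[0,0,0,9.5],[0,0,0,9.5]], "fingers": 155, "newtons": 40}}

```text
clock: 3.4
tool_pos: [0.5107, -0.0953, 0.2563]
tcp_rot: [-2.0, -2.423, 0.0]
contact_force: [-0.1, -0.8, -0.7]
width: 0.0337
```

```bash
python3 - <<'E'
from h import *
from rig import bot
for n in ("side","wrist"):
    p=bot.camera(n);cv2.imwrite(f"pics/{n}1.png",p["color"][:,:,::-1])
    for t in ("flap_bar","hatch_bar","flap_hinge"):
        print(n,t,[(x["uv"],round(x["conf"],2)) for x in bot.mark_of(p,t)])
        v=np.load("pose0.npy");P=pts(v[3]);print(proj(p,w(v,P[t])).round(1))
s,M=st();h=np.array([np.cos(v[2]),np.sin(v[2]),0]);l=M.T@h
print(s["joints"],s["width"],s["tool_pos"],s["contact_force"])
print("turn deg to align tool y:",np.degrees(np.arctan2(-l[0],l[1])))
t=hpt(v,"flap_bar",v[3])+[0,0,.014];t[:2]-=.004*h[:2]
print("tool delta cm",M.T@(t-s["tool_pos"])*100,t)
E
```

```text
side flap_bar [([243.3, 233.5], 0.83)]
[[239.6 236.9]]
side hatch_bar [([229.6, 176.8], 0.93)]
[[232.3 175.6]]
side flap_hinge [([259.6, 246.1], 0.6)]
[[257.1 245.7]]
wrist flap_bar [([266.6, 185.0], 0.89)]
[[261.  182.9]]
wrist hatch_bar []
[[359.9  -1.3]]
wrist flap_hinge [([301.4, 167.0], 0.88), ([356.6, 277.8], 0.33)]
[[299.9 168.2]]
[-4.10297291e-01  3.00733610e-01  1.51418904e+00 -3.05280116e-05
  1.32675488e+00 -6.08000136e-01] 0.03360240701695919 [ 0.51064614 -0.0953044   0.25627913] [ 0.01876972 -0.46193077 -0.17811955]
turn deg to align tool y: 0.11595394375996652
tool delta cm [-1.22151079e-02  5.22328667e-02  1.37795296e+01] [ 0.51116993 -0.09532065  0.11848379]
```

View wrist.

View pics/wrist1.png

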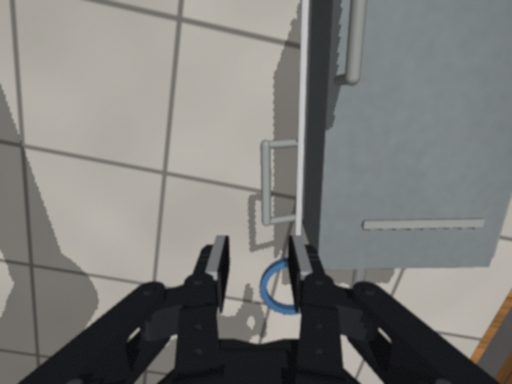

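View pics/side1.png

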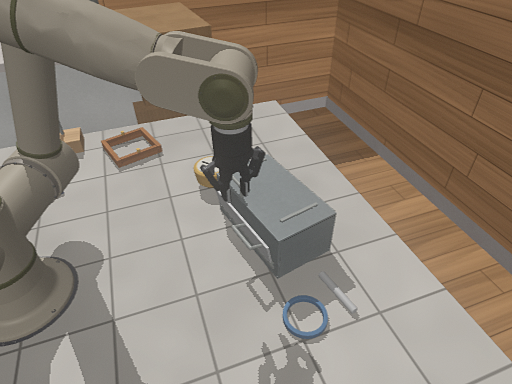

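```bash
python3 - <<'E'
from h import *
from rig import bot
obs=[]
for n in ("side","top"):
    p,m=pickle.load(open(f"{n}0.pkl","rb"))
    for k in ("housing","hatch_bar","hatch_hinge","flap_bar","flap_hinge"):
        if m[k]: obs.append((n+k,p,k,m[k][0][0],1))
p=bot.camera("wrist")
for t in ("flap_bar","flap_hinge"):
    obs.append(("wrist"+t,p,t,bot.mark_of(p,t)[0]["uv"],.7))
def f(v,d=0):
    P=pts(v[3]);r=[]
    for nm,p,k,uv,wt in obs:
        e=proj(p,w(v,P[k]))[0]-uv;r.append(e*wt)
        if d:print(nm,e.round(1))
    # hatch right-edge corners in wrist
    return np.ravel(r)
s=least_squares(f,np.load("pose0.npy"),loss="soft_l1");v=s.x;print(v.round(4));f(v,1)
im=p["color"][:,:,::-1].copy()
for z in(0,.136):
    q=proj(p,w(v,[[a,b,z] for a,b in((-.085,-.15),(.085,-.15),(.085,.15),(-.085,.15))]))
    cv2.polylines(im,[np.int32(q)],True,(0,0,255),1)
P=pts(v[3]);q=proj(p,w(v,[P["flap_bar"]+[0,.04,0],P["flap_bar"]-[0,.04,0]]));cv2.line(im,tuple(np.int32(q[0]).tolist()),tuple(np.int32(q[1]).tolist()),(255,0,255),1)
cv2.imwrite("pics/wrist1b.png",im)
np.save("pose1.npy",v)
print(w(v,P["flap_bar"]))
E
```

```text
Traceback (most recent call last):
IndexError: list index out of range
```

```bash
cat > fit.py <<'E'
from h import *
from rig import bot
obs=[]
for n in ("side","top"):
    p,m=pickle.load(open(f"{n}0.pkl","rb"))
    for k in ("housing","hatch_bar","hatch_hinge","flap_bar","flap_hinge"):
        if m[k]: obs.append((n+k,p,k,m[k][0][0],1))
p=bot.camera("wrist")
obs.append(("w",p,"flap_bar",(266.3,184),1));obs.append(("w",p,"flap_hinge",(301.4,167),.7))
obs.append(("w",p,"c1",(320.5,268.5),1));obs.append(("w",p,"c2",(491,266.5),1))
def f(v,d=0):
    P=pts(v[3]);P["c1"]=np.array([-.085,-.15,.136]);P["c2"]=np.array([.085,-.15,.136]);r=[]
    for nm,p,k,uv,wt in obs:
        e=proj(p,w(v,P[k]))[0]-uv;r.append(e*wt)
        if d:print(nm,k,e.round(1))
    return np.ravel(r)
s=least_squares(f,np.load("pose0.npy"),loss="soft_l1");v=s.x;print(v.round(4));f(v,1)
im=p["color"][:,:,::-1].copy()
for z in(0,.136):
    q=proj(p,w(v,[[a,b,z] for a,b in((-.085,-.15),(.085,-.15),(.085,.15),(-.085,.15))]))
    cv2.polylines(im,[np.int32(q)],True,(0,0,255),1)
P=pts(v[3]);q=proj(p,w(v,[P["flap_bar"]+[0,.04,0],P["flap_bar"]-[0,.04,0]]));cv2.line(im,tuple(np.int32(q[0]).tolist()),tuple(np.int32(q[1]).tolist()),(255,0,255),1)
cv2.imwrite("pics/wrist1b.png",im)
np.save("pose1.npy",v)
print(w(v,P["flap_bar"]))
E
python3 fit.py
```

```text
[0.6368 0.0032 0.2161 0.1899]
sidehatch_bar hatch_bar [0.2 1.2]
sidehatch_hinge hatch_hinge [ 0.3 -1.1]
sideflap_bar flap_bar [2.1 0.2]
sideflap_hinge flap_hinge [0.6 0.9]
tophousing housing [-1.8  2.2]
tophatch_bar hatch_bar [-1.5  2.5]
tophatch_hinge hatch_hinge [-1.6 -1.7]
topflap_bar flap_bar [-1.4 -2.3]
topflap_hinge flap_hinge [ 0.3 -2.2]
w flap_bar [-0.7 -0.3]
w flap_hinge [1.5 0.7]
w c1 [-2.4  0.8]
w c2 [ 0. -0.]
[[ 0.51973526 -0.09415343  0.10534013]]
```

View pics/wrist1b.png

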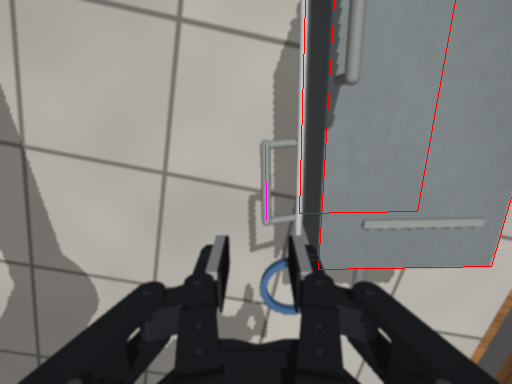

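Call:
{"op": "apply_moves", "data": {"commands": [[0,0.5,2,0],[0,0,2,0],[0,0,2,0],[0,0,2,0],[0,0,1,0],[0,0,0,0]]}}

```text
clock: 4.75
tool_pos: [0.5155, -0.0943, 0.1661]
tcp_rot: [-1.993, -2.428, 0.0]
contact_force: [-0.2, -0.1, 1.1]
width: 0.0335
```

```bash
python3 - <<'E'
from h import *
from rig import bot
for n in ("side","wrist"):
    p=bot.camera(n);cv2.imwrite(f"pics/{n}2.png",p["color"][:,:,::-1])
s,M=st();print(s["tool_pos"],s["contact_force"])
im=cv2.resize(cv2.imread("pics/side2.png")[130:280,160:360],None,fx=4,fy=4,interpolation=cv2.INTER_CUBIC);cv2.imwrite("pics/side2z.png",im)
E
```

```text
[ 0.51589117 -0.0944637   0.16701006] [0.02269191 0.14363876 0.32709616]
```

View pics/wrist2.png

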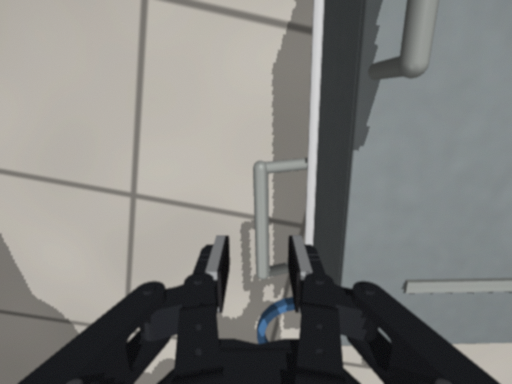

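View pics/side2z.png

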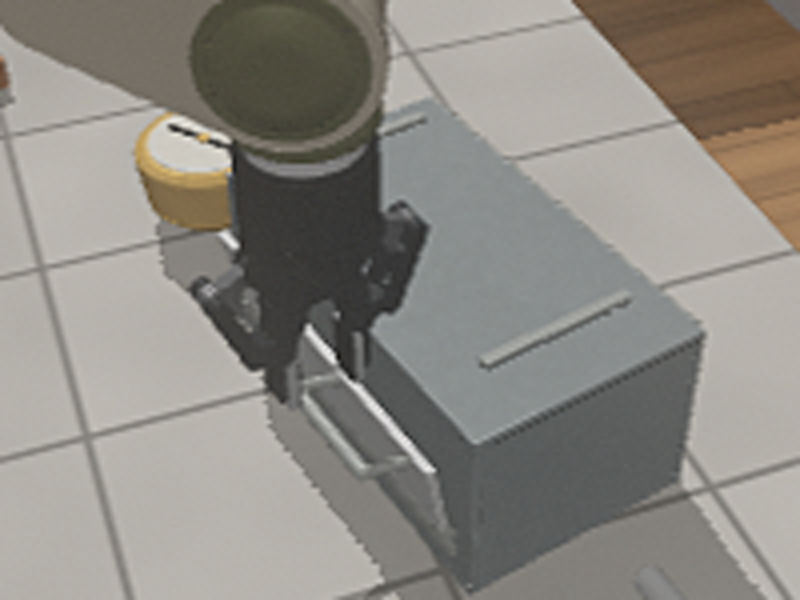

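Call:
{"op": "apply_moves", "data": {"commands": [[0,0,-2,0],[0,0,-2,0],[0,0,0,10],[0,0,0,10],[0,0,0,10],[0,0,0,10],[0,0,0,10],[0,0,0,10],[0,0,0,10],[0,0,0,10],[0,0,0,10],[0,0,0,0]], "fingers": 255}}

```text
clock: 6.35
tool_pos: [0.5158, -0.0944, 0.207]
tcp_rot: [3.126, 0.31, 0.002]
contact_force: [0.6, -0.4, -0.1]
width: 0.0005
```

```bash
python3 - <<'E'
from h import *
from rig import bot
v=np.array([.636,.002,.203,.197]);np.save("pose.npy",v)
p=bot.camera("wrist");im=p["color"][:,:,::-1].copy()
P=pts(v[3]);q=proj(p,w(v,[P["flap_bar"]+[0,.04,0],P["flap_bar"]-[0,.04,0]]));cv2.line(im,tuple(np.int32(q[0]).tolist()),tuple(np.int32(q[1]).tolist()),(255,0,255),1)
print(q, [(x["uv"],x["conf"]) for x in bot.mark_of(p,"flap_bar")])
cv2.imwrite("pics/wrist3.png",im)
s,M=st();print(s["tool_pos"],s["contact_force"],s["joints"].round(2),s["width"])
c,sn=np.cos(v[2]),np.sin(v[2]);H=np.array([[c,sn,0],[-sn,c,0],[0,0,1]])
print("tool axes in housing",(H@M).round(3).tolist())
print("tcp in housing mm",(H@(s["tool_pos"]-[v[0],v[1],0])*1e3).round(1))
for f in(.197,.4,.6,.8,.95):print(f,(pts(f)["flap_bar"]*1e3).round(1))
E
```

```text
[[210.33555536 201.279137  ]
 [306.25225466 200.76589433]] [([258.7, 201.6], 0.66)]
[ 0.51568991 -0.09436134  0.20676141] [-0.75941477 -0.05222276 -0.83934017] [-0.4   0.35  1.57 -0.    1.21  0.97] 4.029877447121846e-05
tool axes in housing [[1.0, -0.003, 0.001], [-0.003, -1.0, -0.0], [0.001, 0.0, -1.0]]
tcp in housing mm [-137.3  -70.1  206.8]
0.197 [-135.6  -70.   105. ]
0.4 [-146.8  -70.    94.4]
0.6 [-155.4  -70.    81.9]
0.8 [-161.4  -70.    68. ]
0.95 [-164.1  -70.    56.9]
```

View pics/wrist3.png

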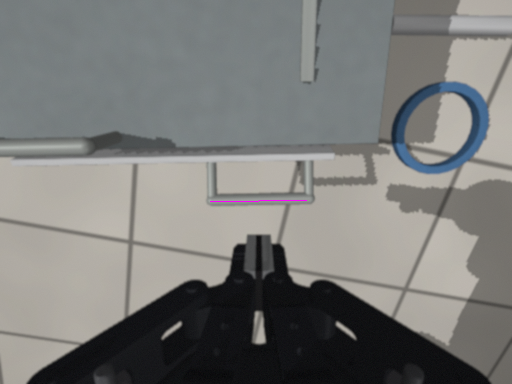

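Call:
{"op": "apply_moves", "data": {"commands": [[0,0,1.7,0],[0,0,1.7,0],[0,0,1.7,0],[0,0,1.7,0],[-0.5,0,1.0,0],[-0.5,0,0.6,0],[-0.45,0,0.6,0],[0,0,0,0]]}}

```text
clock: 7.45
tool_pos: [0.5012, -0.0973, 0.1165]
tcp_rot: [3.126, 0.31, 0.0]
contact_force: [0.4, 0.3, 0.2]
width: -0.0
```

```bash
python3 - <<'E'
from h import *
from rig import bot
p=bot.camera("side");im=cv2.resize(p["color"][130:280,160:360,::-1],None,fx=4,fy=4,interpolation=cv2.INTER_CUBIC);cv2.imwrite("pics/side4z.png",im)
s,M=st();print(s["tool_pos"],s["contact_force"])
E
```

```text
[ 0.50152932 -0.09722727  0.11655872] [-0.8341747   0.30349402 -0.19948048]
```

View pics/side4z.png

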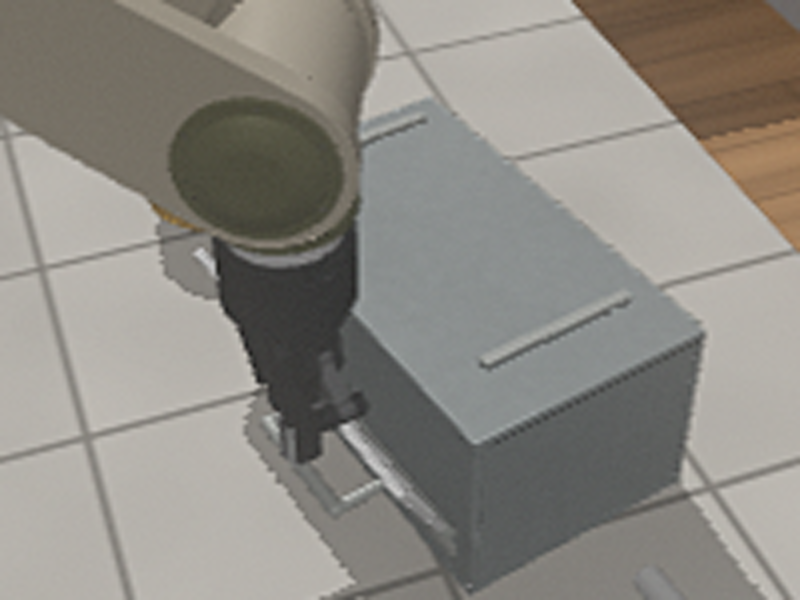

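Call:
{"op": "apply_moves", "data": {"commands": [[-0.45,0,0.65,0],[-0.35,0,0.65,0],[-0.3,0,0.7,0],[-0.2,0,0.7,0],[-0.1,0,0.5,0],[0,0,0,0]]}}

```text
clock: 8.25
tool_pos: [0.4873, -0.0997, 0.0838]
tcp_rot: [-3.126, -0.307, 0.002]
contact_force: [0.2, -0.7, -0.8]
width: -0.0001
```

```bash
python3 - <<'E'
from h import *
from rig import bot
p=bot.camera("side");im=cv2.resize(p["color"][130:280,160:360,::-1],None,fx=4,fy=4,interpolation=cv2.INTER_CUBIC)
v=np.load("pose.npy")
for f,c in((.8,(0,0,255)),(.95,(0,255,0))):
    P=pts(f)["flap_bar"];q=(proj(p,w(v,[P+[0,.04,0],P-[0,.04,0]]))-[160,130])*4+2;cv2.line(im,tuple(np.int32(q[0]).tolist()),tuple(np.int32(q[1]).tolist()),c,1)
cv2.imwrite("pics/side5z.png",im)
s,M=st();print(s["tool_pos"],s["contact_force"])
E
```

```text
[ 0.48744501 -0.09971074  0.08404692] [-0.27174696  0.01565937  0.46381122]
```

View pics/side5z.png

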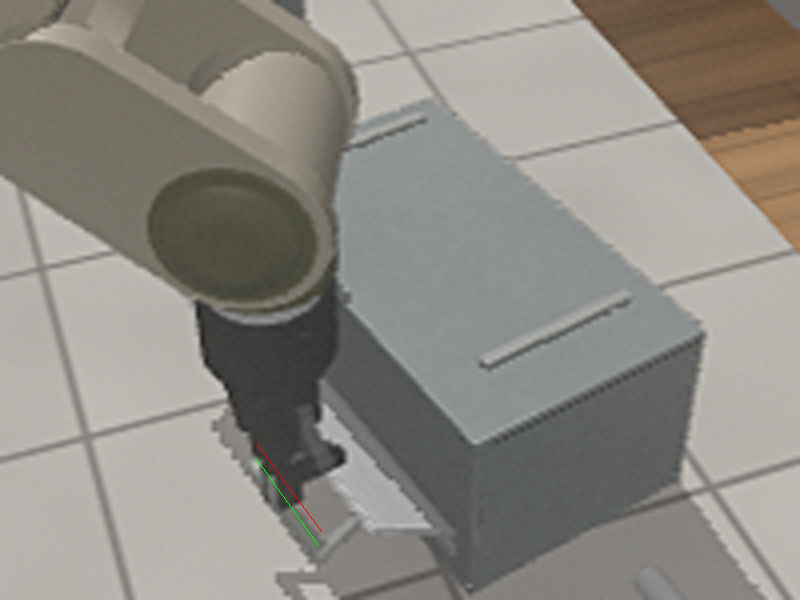

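Call:
{"op": "apply_moves", "data": {"commands": [[0,0,-1.5,0],[-1.5,0,0,0],[-1.5,0,0,0],[0,0,1.6,0],[0,0,1.7,0],[0,0,1.6,0],[0.8,0,0,0],[0.7,0,0,0],[0,0,0,0]]}}

```text
clock: 9.43
tool_pos: [0.4725, -0.1031, 0.0511]
tcp_rot: [3.126, 0.309, -0.004]
contact_force: [-10.3, -5.4, 5.7]
width: 0.0
```

```bash
cat > look.py <<'E'
import sys
from h import *
from rig import bot
n,name=sys.argv[1],sys.argv[2];fs=[float(x) for x in sys.argv[3:]]
p=bot.camera("side")
v=np.load("pose.npy")
im=cv2.resize(p["color"][100:280,150:370,::-1],None,fx=3.3,fy=3.3,interpolation=cv2.INTER_CUBIC)
for f,c in zip(fs,((0,0,255),(0,255,0),(255,0,0))):
    P=pts(f,f)[name];q=(proj(p,w(v,[P+[0,.04,0],P-[0,.04,0]]))-[150,100])*3.3+1.5;cv2.line(im,tuple(np.int32(q[0]).tolist()),tuple(np.int32(q[1]).tolist()),c,1)
cv2.imwrite(f"pics/{n}.png",im)
s,M=st();c,sn=np.cos(v[2]),np.sin(v[2]);H=np.array([[c,sn,0],[-sn,c,0],[0,0,1]])
print("tcp in housing mm",(H@(s["tool_pos"]-[v[0],v[1],0])*1e3).round(1),"F",(H@s["contact_force"]).round(1),s["joints"].round(2),s["width"])
E
python3 look.py side6 flap_bar .98 .8
```

```text
tcp in housing mm [-181.3  -70.    51.2] F [-9.7 -4.   4.2] [-0.46  0.5   1.84 -0.    0.8   0.92] 0.0003687836348263618
```

View pics/side6.png

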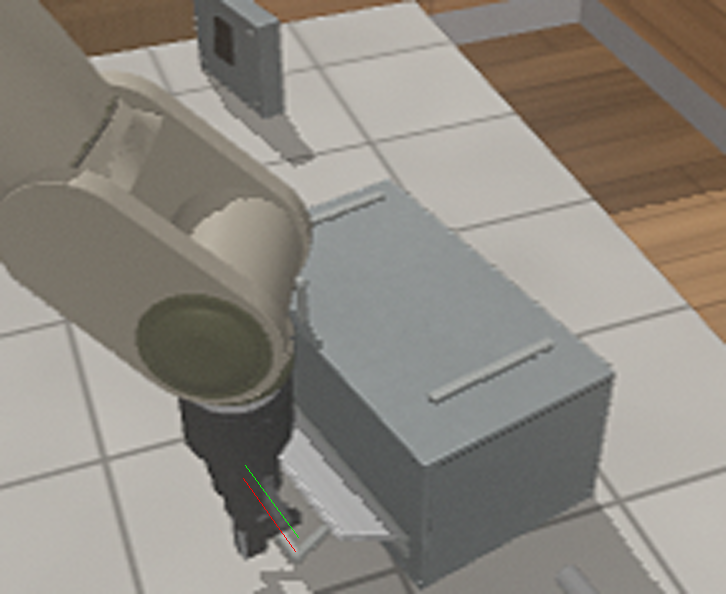

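Call:
{"op": "apply_moves", "data": {"commands": [[0.1,0,-0.6,0],[0.15,0,-0.6,0],[0.15,0,-0.5,0],[0.15,0,-0.5,0]]}}

```text
clock: 9.98
tool_pos: [0.4775, -0.102, 0.0729]
tcp_rot: [3.126, 0.309, -0.005]
contact_force: [-8.3, -3.8, 0.0]
width: -0.0
```

```bash
python3 look.py side7 flap_bar .98 .8
```

```text
tcp in housing mm [-175.9  -70.    73.5] F [-12.   -1.1   3.9] [-0.45  0.47  1.81 -0.    0.86  0.93] 0.0001310848629509106
```

View pics/side7.png

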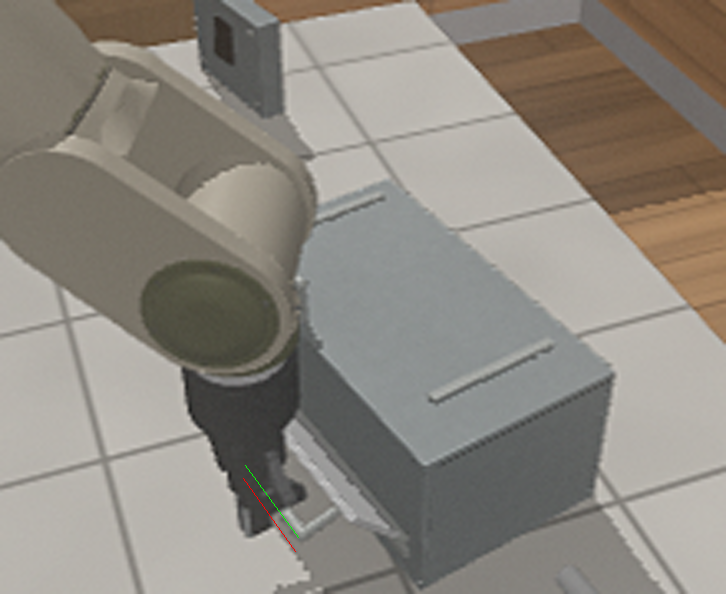

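Call:
{"op": "apply_moves", "data": {"commands": [[0.22,0,-0.6,0],[0.22,0,-0.6,0],[0.43,0,-0.8,0],[0.43,0,-0.8,0],[0.55,0,-0.8,0],[0.55,0,-0.8,0]]}}

```text
clock: 10.78
tool_pos: [0.5023, -0.097, 0.1169]
tcp_rot: [3.126, 0.308, 0.0]
contact_force: [-2.4, -1.1, -1.6]
width: -0.0001
```

```bash
python3 look.py side8 flap_bar .2 0
```

```text
tcp in housing mm [-150.1  -70.2  117.9] F [-1.3  1.3  0.9] [-0.42  0.44  1.71  0.    0.99  0.95] 0.00016156883881548748
```

View pics/side8.png

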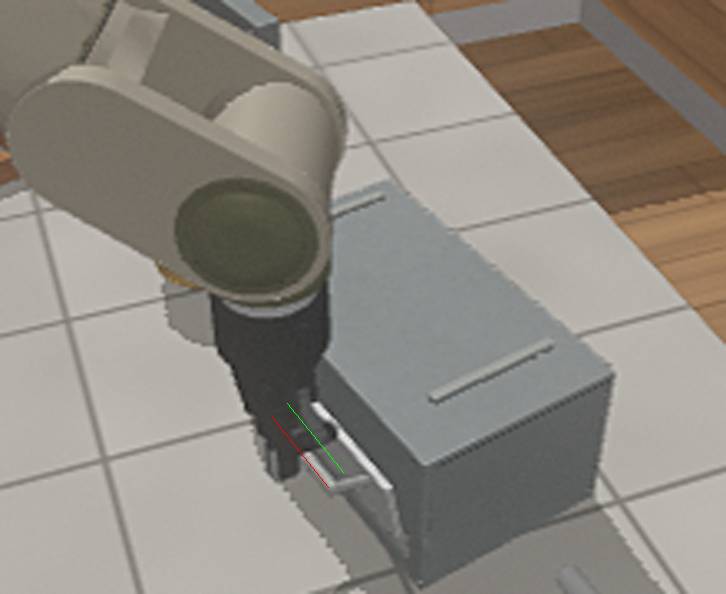

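Call:
{"op": "apply_moves", "data": {"commands": [[0.4,0,-0.3,0],[0.4,0,-0.3,0],[0.3,0,-0.2,0],[0.2,0,0,0],[0,0,0,0]]}}

```text
clock: 11.45
tool_pos: [0.5134, -0.0947, 0.1245]
tcp_rot: [-3.126, -0.308, 0.006]
contact_force: [-12.7, -2.2, 9.3]
width: -0.0002
```

```bash
python3 look.py side9 flap_bar .1 0
```

```text
tcp in housing mm [-139.5  -70.   124.5] F [-12.8  -0.3   9.8] [-0.41  0.45  1.67 -0.    1.02  0.97] -0.0002977578615734667
```

View pics/side9.png

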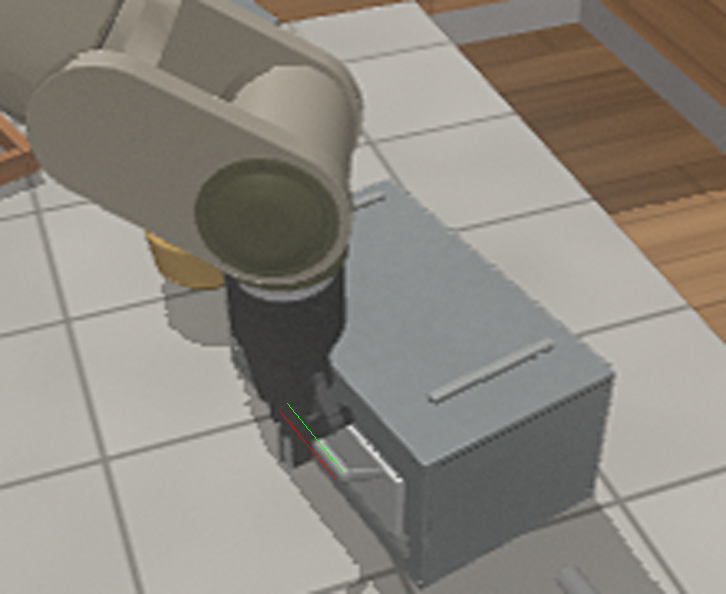

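Call:
{"op": "apply_moves", "data": {"commands": [[0.2,0,0,0],[0.2,0,0,0],[0,0,0,0]]}}

```text
clock: 11.88
tool_pos: [0.5141, -0.0946, 0.1244]
tcp_rot: [-3.126, -0.31, 0.021]
contact_force: [-34.9, -9.3, 21.9]
width: -0.0001
```

```bash
python3 look.py side10 flap_bar .1 0
```

```text
tcp in housing mm [-138.9  -70.   124.3] F [-36.9  -1.   22.6] [-0.4   0.46  1.66 -0.01  1.03  0.97] -0.00026815392488296474
```

Call:
{"op": "apply_moves", "data": {"commands": [[-1.5,0,0,0],[-1.5,0,0,0],[-0.5,0,-1,0],[0,0,-4,0],[0,0,-4,0],[0,0,-4,0],[0,0,0,-10],[0,0,0,-10],[0,0,0,-10],[0,0,0,-10],[0,0,0,-10],[0,0,0,-10],[0,0,0,-10],[0,0,0,-10],[0,0,0,-10],[3.5,2.3,0,0],[3.5,2.3,0,0],[3.5,2.3,0,0],[3.5,2.3,0,0],[0,0,0,0]], "fingers": 120}}

```text
clock: 14.42
tool_pos: [0.548, 0.0571, 0.2548]
tcp_rot: [1.989, 2.431, 0.002]
contact_force: [0.4, -0.2, -0.9]
width: 0.0452
```

```bash
python3 look.py side11 flap_bar .1 0; python3 - <<'E'
from h import *
from rig import bot
v=np.load("pose.npy")
p=bot.camera("wrist");im=p["color"][:,:,::-1].copy()
P=pts(0)["hatch_bar"];q=proj(p,w(v,[P+[0,.045,0],P-[0,.045,0]]));cv2.line(im,tuple(np.int32(q[0]).tolist()),tuple(np.int32(q[1]).tolist()),(255,0,255),1)
print(q.mean(0),[(x["uv"],x["conf"]) for x in bot.mark_of(p,"hatch_bar")])
cv2.imwrite("pics/wrist11.png",im)
E
```

```text
tcp in housing mm [-75.8  70.5 254.7] F [-0.9  0.3 -0.4] [-0.11  0.37  1.42  0.    1.35 -0.31] 0.04502063674705413
[254.21347101 206.06940398] [([250.5, 210.6], 0.81)]
```

View pics/wrist11.png

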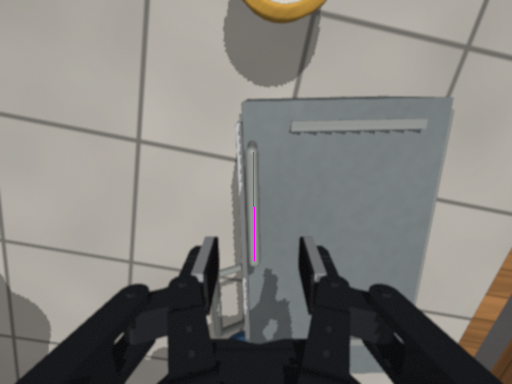

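View pics/side11.png

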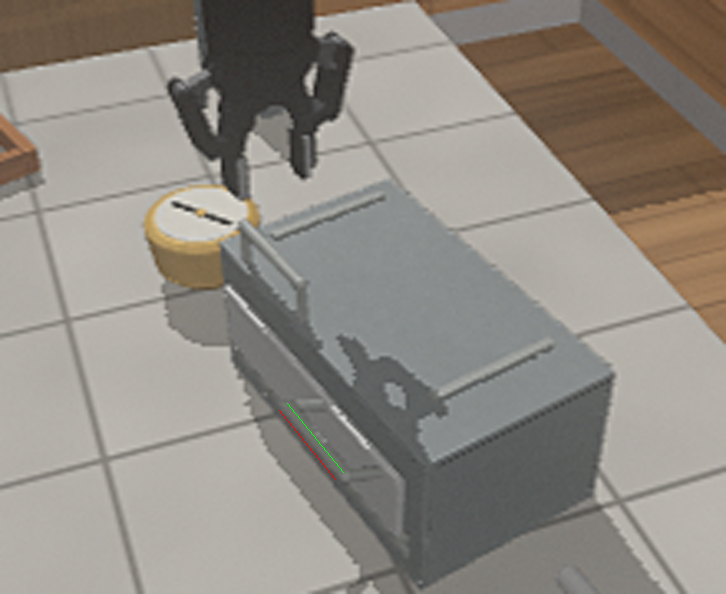

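Call:
{"op": "apply_moves", "data": {"commands": [[0,-0.3,1.8,0],[0,0,1.8,0],[0,0,1.8,0],[0,0,1.8,0],[0,0,0,0]]}}

```text
clock: 15.2
tool_pos: [0.5437, 0.0532, 0.1817]
tcp_rot: [-1.994, -2.426, 0.002]
contact_force: [0.1, 0.4, 0.2]
width: 0.0454
```

Call:
{"op": "apply_moves", "data": {"commands": [[0,0,0,0],[0,0,0,0],[0,0,0,0],[0,0,0,0],[0,0,0,0]], "fingers": 255, "newtons": 40}}

```text
clock: 15.82
tool_pos: [0.5436, 0.0537, 0.1831]
tcp_rot: [-1.992, -2.428, 0.003]
contact_force: [-6.2, -3.9, 4.8]
width: 0.0082
```

```bash
python3 look.py side12 hatch_bar 0; python3 - <<'E'
from h import *
b=pts(0,0)["hatch_bar"]
pr=b
for t in np.arange(0,1.26,.1):
    q=pts(0,t)["hatch_bar"];print(t.round(2),(q*1e3).round(1),((q-b)*100).round(2)[[0,2]],((q-pr)*100).round(2)[[0,2]]);pr=q
E
```

```text
tcp in housing mm [-80.1  69.2 183.1] F [-6.3 -1.6  5.7] [-0.12  0.43  1.54 -0.    1.18 -0.31] 0.007816466354482396
0.0 [-77.  70. 171.] [0. 0.] [0. 0.]
0.1 [-72.1  70.  187. ] [0.49 1.6 ] [0.49 1.6 ]
0.2 [-65.6  70.  202.4] [1.14 3.14] [0.65 1.54]
0.3 [-57.6  70.  217. ] [1.94 4.6 ] [0.8  1.47]
0.4 [-48.2  70.  230.8] [2.88 5.98] [0.94 1.38]
0.5 [-37.5  70.  243.6] [3.95 7.26] [1.07 1.28]
0.6 [-25.6  70.  255.3] [5.14 8.43] [1.2  1.17]
0.7 [-12.5  70.  265.7] [6.45 9.47] [1.31 1.04]
0.8 [  1.5  70.  274.8] [ 7.85 10.38] [1.4  0.91]
0.9 [ 16.4  70.  282.4] [ 9.34 11.14] [1.49 0.76]
1.0 [ 32.   70.  288.5] [10.9  11.75] [1.56 0.61]
1.1 [ 48.1  70.  293. ] [12.51 12.2 ] [1.61 0.45]
1.2 [ 64.5  70.  295.8] [14.15 12.48] [1.65 0.29]
```

View pics/side12.png

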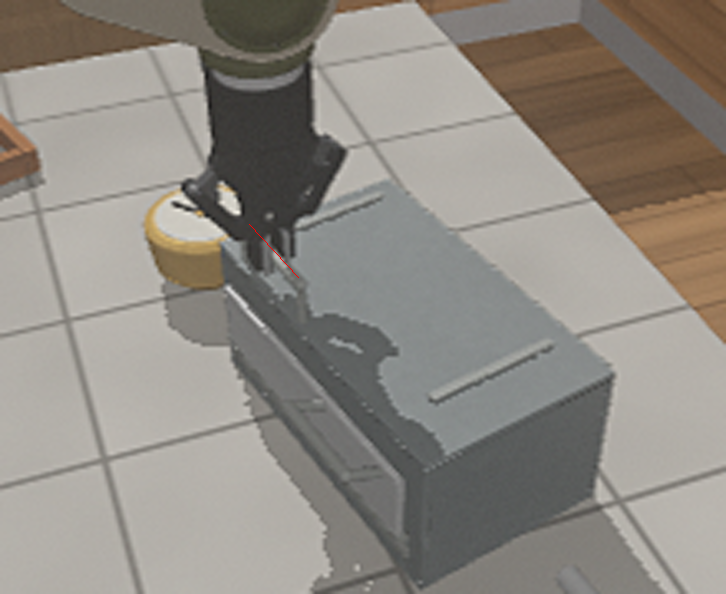

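Call:
{"op": "apply_moves", "data": {"commands": [[0,0.4,-0.8,0],[0,0.25,-0.8,0],[0,0.65,-1.54,0],[0,0.8,-1.47,0],[0,0.94,-1.38,0],[0,0,0,0]]}}

```text
clock: 16.62
tool_pos: [0.5715, 0.0598, 0.2444]
tcp_rot: [-1.989, -2.426, 0.009]
contact_force: [-24.2, -4.1, 14.2]
width: 0.0083
```

```bash
python3 look.py side13 hatch_bar .4 .3
```

```text
tcp in housing mm [-51.8  69.6 243.9] F [-24.6   1.   14.2] [-0.1   0.44  1.36 -0.    1.36 -0.3 ] 0.00830737588461627
```

View pics/side13.png

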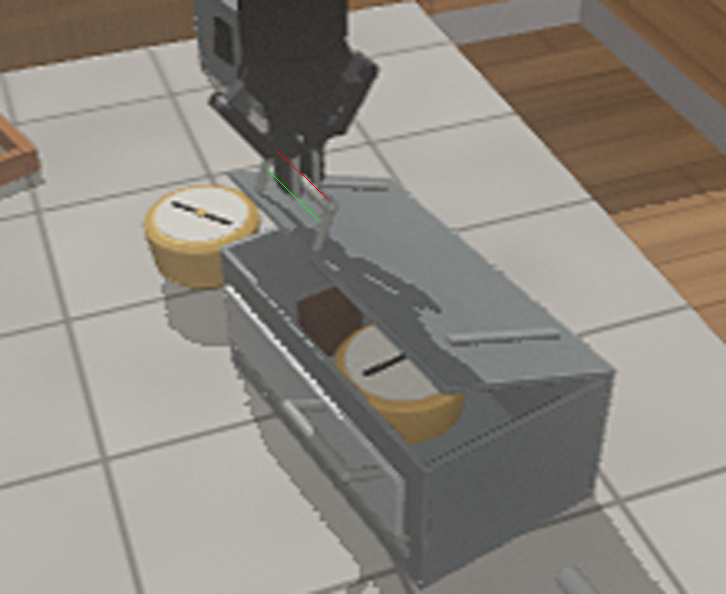

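Call:
{"op": "apply_moves", "data": {"commands": [[0,-0.1,-0.4,0],[0,0.3,-0.8,0],[0,1.07,-1.28,0],[0,1.2,-1.17,0],[0,0,0,0]]}}

```text
clock: 17.3
tool_pos: [0.5998, 0.066, 0.2761]
tcp_rot: [-1.991, -2.428, -0.004]
contact_force: [12.2, 5.0, -21.4]
width: 0.0077
```

```bash
python3 look.py side14 hatch_bar .6 .5
```

```text
tcp in housing mm [-23.   70.  275.8] F [ 12.9   3.1 -21.1] [-0.09  0.48  1.21  0.    1.45 -0.28] 0.008074278035803845
```

View pics/side14.png

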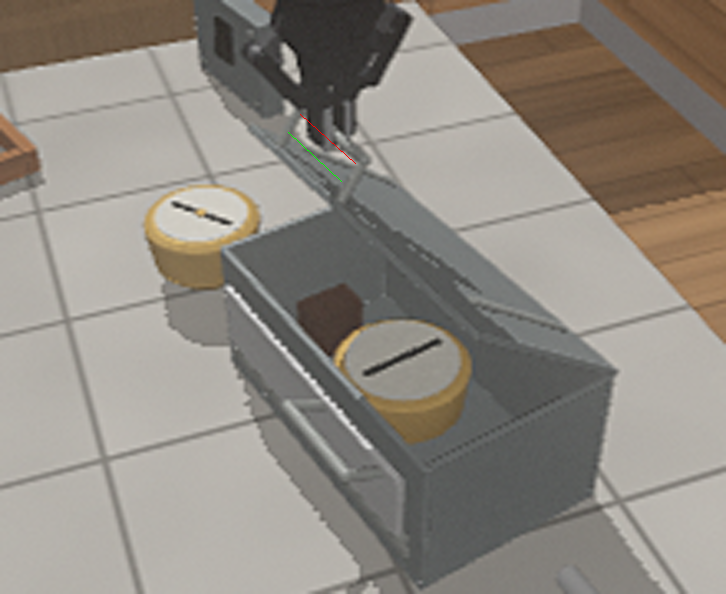

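Call:
{"op": "apply_moves", "data": {"commands": [[0,0.7,-0.15,0],[0,1.4,-0.91,0],[0,1.49,-0.76,0],[0,0,0,0]]}}

```text
clock: 17.85
tool_pos: [0.6337, 0.0734, 0.2983]
tcp_rot: [-1.991, -2.429, -0.003]
contact_force: [-5.0, 6.3, 1.9]
width: 0.0081
```

```bash
python3 look.py side15 hatch_bar .9 .8
```

```text
tcp in housing mm [ 11.8  70.4 298.1] F [-2.9  7.3  1.3] [-0.07  0.55  1.04  0.    1.55 -0.27] 0.008211894896710871
```

View pics/side15.png

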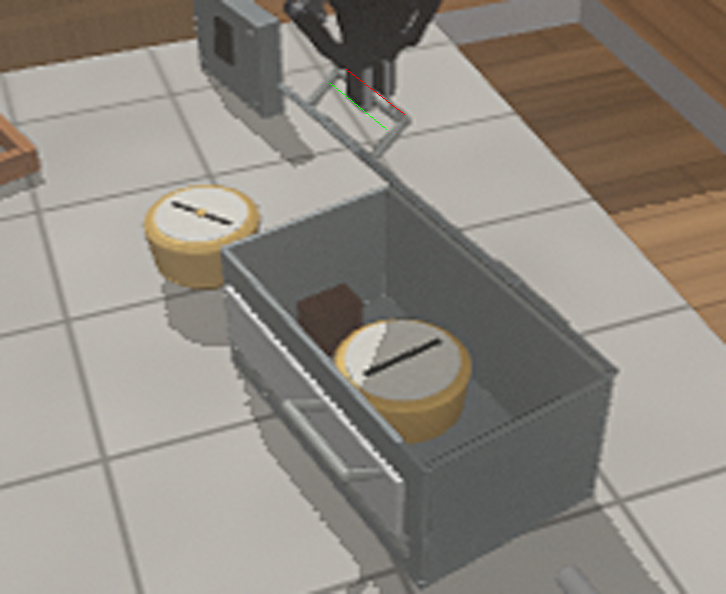

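Call:
{"op": "apply_moves", "data": {"commands": [[0,1.56,-0.61,0],[0,1.61,-0.45,0],[0,1.65,-0.29,0],[0,0.6,-0.07,0],[0,0,0,0]]}}

```text
clock: 18.52
tool_pos: [0.6868, 0.0845, 0.3127]
tcp_rot: [-1.99, -2.431, -0.006]
contact_force: [-2.3, 9.2, 3.3]
width: 0.008
```

```bash
python3 look.py side16 hatch_bar 1.2 1.1; python3 - <<'E'
from h import *
from rig import bot
p=bot.camera("top");cv2.imwrite("pics/top16.png",p["color"][:,:,::-1])
E
```

```text
tcp in housing mm [ 66.3  70.6 312.7] F [-0.1  8.9  2.2] [-0.05  0.7   0.76  0.    1.68 -0.25] 0.007922634080051887
```

View pics/side16.png

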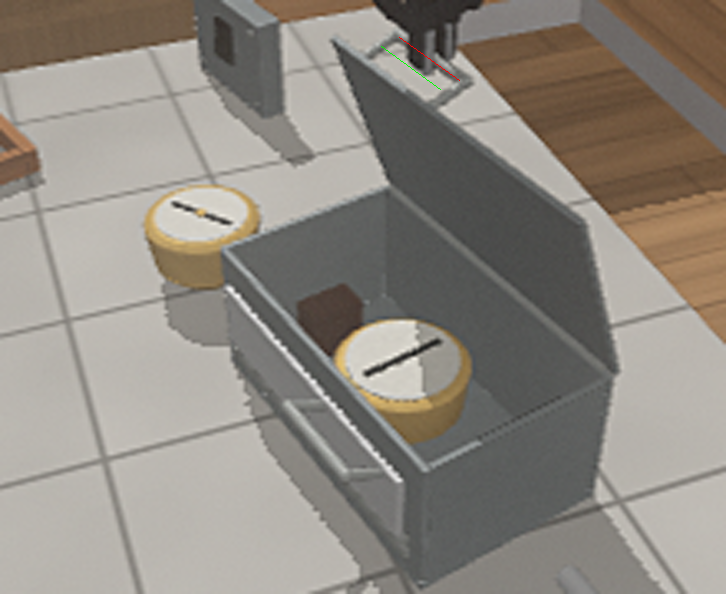

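Call:
{"op": "apply_moves", "data": {"commands": [[0,-0.6,0.07,0],[0,-0.82,0.14,0],[0,-0.83,0.15,0],[0,-0.8,0.22,0],[0,-0.81,0.23,0],[0,-0.78,0.3,0],[0,-0.78,0.31,0],[0,0,0,0],[0,0,0,0],[0,0,0,0]]}}

```text
clock: 19.88
tool_pos: [0.6336, 0.0726, 0.2985]
tcp_rot: [1.992, 2.429, 0.003]
contact_force: [-3.5, 6.0, 4.8]
width: 0.008
```

```bash
python3 look.py side17 hatch_bar .9 .8; python3 - <<'E'
from h import *
from rig import bot
v=np.load("pose.npy")
for n in("top","wrist"):
    p=bot.camera(n);cv2.imwrite(f"pics/{n}17.png",p["color"][:,:,::-1])
    for t in ("lubber_ring","magnet","compass_bowl","hatch_bar"):print(n,t,[(x["uv"],round(x["conf"],2)) for x in bot.mark_of(p,t)])
    for a in(.7,.8,.9,1.):print(a,proj(p,w(v,pts(0,a)["hatch_bar"])).round(1))
E
```

```text
tcp in housing mm [ 11.9  69.7 298.5] F [-2.2  5.6  4.7] [-0.07  0.55  1.04  0.    1.55 -0.27] 0.007981940197270236
top lubber_ring [([359.6, 182.8], 0.93)]
top magnet [([348.2, 148.5], 0.73)]
top compass_bowl [([166.2, 205.3], 0.73)]
top hatch_bar [([231.2, 155.2], 0.65)]
0.7 [[230.7 168.6]]
0.8 [[229.4 161.8]]
0.9 [[227.9 154.6]]
1.0 [[226.5 147.1]]
wrist lubber_ring [([257.8, 258.9], 0.44)]
wrist magnet []
wrist compass_bowl []
wrist hatch_bar [([255.9, 255.6], 0.59)]
0.7 [[214.6 241.9]]
0.8 [[236.9 249.7]]
0.9 [[263.2 256.8]]
1.0 [[293.1 263. ]]
```

View pics/side17.png

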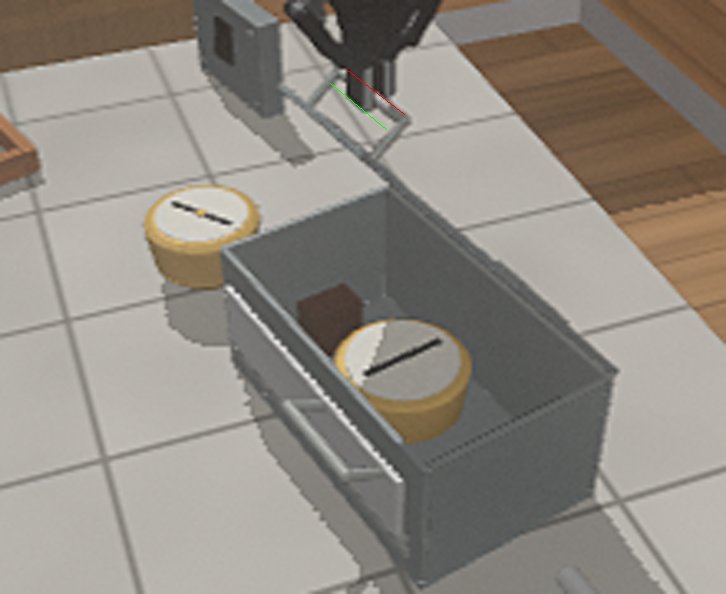

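View pics/top17.png

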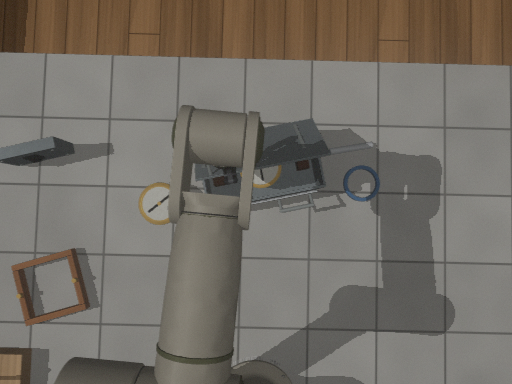

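```bash
python3 - <<'E'
from rig import bot
print(bot.close_job()); s=bot.sense();print(s["clock"],s["contact_force"],s["width"])
E
```

```text
the job is handed in; nothing more can be done
None
the job is handed in; nothing more can be done
```

I tried both covers and handed the job in at about 20 s of the 48 s allowed. The gripper was still holding the hatch bar just below its balance point. The hand-in gives no verdict, so the angles below are estimates from the camera overlays and the tool position.

- **Flap down:** I pushed its bar down with closed fingers to about 0.97 rad (at least 0.85 was needed).
- **Flap up:** I pushed it shut against its stop. At the stop, a further 4 mm of commanded push moved it less than 1 mm and the force rose to 37 N. Later pictures show the flap flush with the front.
- **Hatch up:** I gripped the bar and raised it to about 1.2 rad (balance point 1.05 rad).
- **Hatch held:** I brought it back to about 0.88 rad (50 degrees). The final side and top views and the wrist detection agree on roughly 0.88–0.89 rad. The tool was steady with the fingers on the bar and an outside force of about 7 N.
- **Bystanders:** the ring, the magnet and the bowl show within 2 pixels of where they started in the top view.

**Checks that disagreed:**
- **Finger opening:** it reads 8 mm on a bar given as 10 mm, though the bar is plainly held in the pictures.
- **Hatch arc:** my measured arc was a few millimetres off, which put up to about 28 N on the tool while raising the hatch. I corrected the path on the way up.
- **Housing position:** when shut, the flap bar showed about 2–3 mm past its predicted line, so the housing position was slightly off.

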